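# Hook the organiser flap shut and put the tying tool on its tray

### The arm

A 6-joint arm with a two-finger parallel gripper is mounted at the origin on the work surface. World frame = base frame: x ahead of the robot, y to its left, z up, the work surface at z = 0. Lengths are in m, angles in degrees, forces in N, time in s.
With the tool pointing down it reaches from about 0.35 to 0.875 m from the base axis. Payload 4.2 kg.
Tool frame: the origin (TCP) lies between the finger pads; the fingertips stand 14 mm ahead of it and the grasp point (between the pads) lies 5 mm behind it; z points along the fingers, y is the line along which they close (so a half turn about z gives the same grasp; the last joint's range is limited). The gripper opens to 87 mm and grips with 3 to 60 N. Pads are 19 mm wide; open, the fingers measure 117 mm over their backs; the gripper's body (75 mm by 190 mm) begins 51 mm behind the grasp point.
Start: joints at [90.619, 22.042, 0.453, 0, -68.411, -14.817], TCP at [0.153, 0.606, 0.237] pointing down, gripper open.
Joint ranges: [-179.83, 179.83], [-69.29, 118.12], [-61.27, 80.66], [-181.25, 117.63], [-171.15, -9.14], [-177.46, 177.46]. Speed limits (degrees/s): [159.86, 159.86, 180, 180, 180, 180].

### API

Orientations are given as a 3x3 rotation matrix whose columns are the frame's x, y, z axes.
In Python, from station import * gives the robot as it stands. The module is installed in compiled form; this text tells all that it offers.
- The arm moves only by the tool play_rows, never from a script. Its argument "steps" is a list of rows, each an object of numbers: "ax", "ay", "az": the turn, a rotation vector about the tool's x, y, z in degrees; "dx", "dy", "dz": the shift along the tool's x, y, z in mm; "claw": the finger opening in mm, from 0 to 87. A call has 1 to 20 rows; each row shifts and turns the commanded pose from where the row before left it, along the tool's axes as they then stand; what a row does not reach is not made up. A row lasts 1/10 s, in which the tool goes at most 50 mm and 8.59 degrees, less where a joint would pass 70% of its speed; a pose out of reach is approached as far as the arm can. A call with a gripper value outside its range is refused whole. The fingers move at their own pace and stop on an object; the grip force is fixed at half the most. Time passes only in rows, so rows that do not move let the fingers close. It gives the time, the measured TCP pose, the force, the opening and the grip force at its end, in the units of the state.
- sense(): the state, without advancing time (a new reading comes with each control period).
- capture(name): name is "side" or "top"; returns a dict with "frame" (480x640x3 uint8, blue, green, red), "range_z" (480x640 float32, m along the optical axis (not along the pixel's ray), 0 where there is no reading), "fx", "fy", "cx", "cy" (pixels), "xyz" and "rotation" of the camera in the world. Camera axes: x right, y down, z forward; pixel columns grow to the right and rows downward; lengths in m; the calibration is good to about 2 mm. A picture is of the moment at which its call begins.
- finish_job(): hands the job in; it is judged then, once.
The state is a dict: "time_s": time; "joints": joint angles; "joint_velocities": joint speeds; "effort": joint torques, N m; "tcp_pos": TCP position; "ee_rot": TCP orientation; "wrist_force": force on the tool from outside, world axes, zero at the start; "moment": the same for the moment, N m; "gripper_width": opening from 0.0 (shut) to 1.0 (fully open); "gripper_force": force on a finger pad.
Only numpy, scipy, OpenCV 4.12 (cv2) and the standard library are available. Lean on these libraries where they do the work, as an engineer would, in place of code of your own. Each camera call takes 0.05 s, during which the arm holds its last target. There are 200 camera calls.

### The job

Take the blue tying tool off its white holders, put its side finger through the red ring on the raised flap of the bamboo organiser, and swing the flap down fully shut with the finger still in the ring. Then unhook the tool and lay it flat and centred on the stainless steel tray so that no part of it overhangs; set it down gently, never drop it. Do not touch the organiser or its flap with the gripper itself, and leave the pump, the mug and the ribbon spool where they are.

Things in the scene. Friction and masses are not known exactly. Their poses are not given: they have to be found in the camera images.
- organiser: fixed bamboo organiser, 140 deep (x) x 260 wide (y) x 205 mm high; origin at the centre of its underside, its front faces -x (towards the robot). Flap compartment above, open cubby below (free height 8 to 88 mm behind the shut flap's ring; its shelf is set back 30 mm). The flap belongs to it
- flap_hinge (a point): midpoint of the flap's hinge line, at the top front edge of the organiser, 198 mm above the table; axes as the organiser's, the hinge line runs along y
- flap (a joint): angle of the flap (rad): 0 = shut, hanging straight down from the hinge over the front; 1.57 = sticking out level to the front; up to 2.6. The flap is 236 wide x 110 long x 8 mm, 0.12 kg; a stiff hinge (about 0.13 N m friction) keeps it where it is left, a hard stop at 0
- flap_ring (a point): centre of the red ring eye that sticks out beyond the middle of the flap's free edge, in line with the flap, 137 mm from the hinge line: 30 mm inside diameter, 44 mm outside, 7 mm thick; the hole's axis is this point's y axis, parallel to the hinge line, so a finger enters it sideways. At flap angle a it lies 137*sin(a) mm in front (-x of the organiser) of the hinge and 137*cos(a) mm below it
- tool: loose blue plastic tying tool, 0.08 kg: bar 200 long (x) x 18 wide (y) x 16 mm high, a raised grip in its middle (50 long x 18 wide, up to 36 mm above the underside), and a round 8 mm side finger at x = +92 mm that points to +y, 8 mm above the underside, its end 45 mm from the middle line. White bands at the -x end. Origin: centre of the underside
- tool_tip (a point): free end of the tool's side finger, at (92, 45, 8) mm in the tool's frame; axes as the tool's
- tool_finger (a point): middle of the free length of the side finger, at (92, 27, 8) mm in the tool's frame
- tool_nose (a point): middle of the bar's end face next to the finger, at (100, 0, 8) mm in the tool's frame
- tool_butt (a point): middle of the bar's banded end face, at (-100, 0, 8) mm in the tool's frame
- holders: fixed pair of white ceramic holders on a bamboo strip 150 x 60 x 8 mm; origin at the centre of its underside. The holders are 20 mm thick blocks at x = -50 and +50 mm, 48 mm high, each with a notch 24 mm wide and 8 mm deep along x; the tool starts in the notches, its underside at 40 mm, its middle free between the blocks (80 mm gap), the finger level
- tray: loose flat stainless steel tray without a rim, 230 (x) x 95 (y) x 12 mm, 0.6 kg; origin at the centre of its underside
- pump: loose electric balloon pump, green shell, 130 x 150 x 135 mm with two white nozzles up to 180 mm; origin at the centre of its underside; leave alone
- mug: loose white ceramic mug, 80 mm across, 90 mm high; origin at the centre of its underside; leave alone
- spool: loose orange ribbon spool, 70 mm across, 60 mm high; origin at the centre of its underside; leave alone
Not all that is in view belongs to the job. There is more than one size of the tool; the job needs the smaller.

How it is judged (in metres and radians):
On the way, in this order (a step that is already met when the one before it is completed fails the run):
1. the tool's finger is through the ring while the flap is still raised (over 1.2 rad) (distance between tool_finger and flap_ring below 0.024 m and y of tool_tip in the frame of flap_ring above 0.004 m and value of joint flap above 1.2 rad), for 0.2 s.
2. the flap is fully shut (under 0.06 rad) with the finger still in the ring (distance between tool_finger and flap_ring below 0.024 m and y of tool_tip in the frame of flap_ring above 0.004 m and value of joint flap below 0.06 rad), for 0.2 s.
At the end, for the whole second after the job is handed in: The flap is shut (under 0.06 rad) and the tool lies at rest and flat (within 0.1 rad) on the level tray, with both ends of its bar and its finger inside the tray's outline (value of joint flap below 0.06 rad and x of tool_butt in the frame of tray between -0.115 and 0.115 m and y of tool_butt in the frame of tray between -0.0405 and 0.0405 m and x of tool_nose in the frame of tray between -0.115 and 0.115 m and y of tool_nose in the frame of tray between -0.0405 and 0.0405 m and x of tool_tip in the frame of tray between -0.115 and 0.115 m and y of tool_tip in the frame of tray between -0.0475 and 0.0475 m and z of tool in the frame of tray between 0.008 and 0.017 m and angle between tool's own z axis and vertical below 0.1 rad and linear speed of tool below 0.02 m/s and angle between tray's own z axis and vertical below 0.05 rad); the robot touches nothing.
It fails at once if the gripper or arm touches the organiser or its flap (over 1 N) (contact force between any of the fingers, the arm and organiser above 1 N).
It fails at once if the tool is dropped: let go in the air, over 10 mm above the tray's top (22 mm above the table), away from its holders (contact force between the fingers and tool below 0.1 N and height (world z) of tool above 0.022 m and (horizontal distance between tool and holders above 0.06 m or height (world z) of tool above 0.06 m)).
It fails at once if the pump, mug or spool is moved by more than 20 mm (distance of any of pump, mug, spool from where it was at the start of the episode above 0.02 m).
It also fails if it takes over 61 s, if anything falls off the work surface, if the arm or the gripper's body presses on something with over 40 N, if the wrist force passes 120 N, or if a joint passes its speed limit or range.

## Working session

There is one attempt and no reset: what is moved stays moved. The work goes in short steps, Python scripts to look and compute and a tool call to move; the robot and the scene stay as the last step left them, time stands still between calls to the robot, and variables do not carry over. Pictures are saved under pics/ and viewed, at most 10 in all, crops included, and the job is handed in when it is done.

Besides the shell and the picture viewer there is one more tool, called after ">>>" as name(argument=value, ...), one argument or row to a line, values as JSON. play_rows: Moves the arm, as the interface text tells. Its arguments: {"type":"object","properties":{"steps":{"type":"array"}},"required":["steps"]}

```bash
mkdir -p pics
cat > h.py <<'E'
import numpy as np, cv2
from station import *
def cloud(c):
    z=c["range_z"]; v,u=np.mgrid[:480,:640]
    p=np.stack([(u-c["cx"])/c["fx"]*z,(v-c["cy"])/c["fy"]*z,z],-1)
    return p@np.array(c["rotation"]).T+np.array(c["xyz"])
E
python3 - <<'E'
from h import *
for n in("side","top"):
    c=capture(n); cv2.imwrite(f"pics/{n}0.png",c["frame"]); print(n,c["xyz"],np.round(c["rotation"],3),c["fx"],c["cx"])
    np.save(n+"0.npy",cloud(c)); 
s=sense(); print(s)
E
```

```text
side [ 0.03942524 -0.76859378  1.21018709] [[ 0.852 -0.392  0.347]
 [-0.524 -0.644  0.558]
 [ 0.004 -0.657 -0.754]] 481.64487755536516 316.0218718947203
top [0.3283469  0.00197844 1.64666272] [[-0.023 -0.989  0.143]
 [-1.     0.023 -0.004]
 [ 0.    -0.143 -0.99 ]] 530.4292861987316 322.3941564132391
{'time_s': 0.1, 'joints': array([ 9.06203749e+01,  2.20870564e+01,  3.86815614e-01, -2.68915757e-02,
       -6.84121028e+01, -1.48159681e+01]), 'joint_velocities': array([-0.00098393, -0.03406204,  0.11580614,  0.03897226, -0.00880102,
       -0.01162657]), 'effort': array([ 2.46140473e-06, -3.91687310e+01,  1.87936038e+01,  4.23176318e+00,
        1.34958036e-02, -7.21601509e-05]), 'tcp_pos': array([0.15312631, 0.60541058, 0.2355521 ]), 'ee_rot': array([[ 9.69421763e-01, -2.45400229e-01, -4.15168742e-04],
       [-2.45400567e-01, -9.69419775e-01, -1.96533716e-03],
       [ 7.98213993e-05,  2.00712326e-03, -9.99997983e-01]]), 'wrist_force': array([-0.6636759 ,  0.94327241,  0.01076963]), 'moment': array([ 0.01824431,  0.02569248, -0.03913137]), 'gripper_force': 0.0, 'gripper_width': 1.0010804923727867}
```

View pics/side0.png

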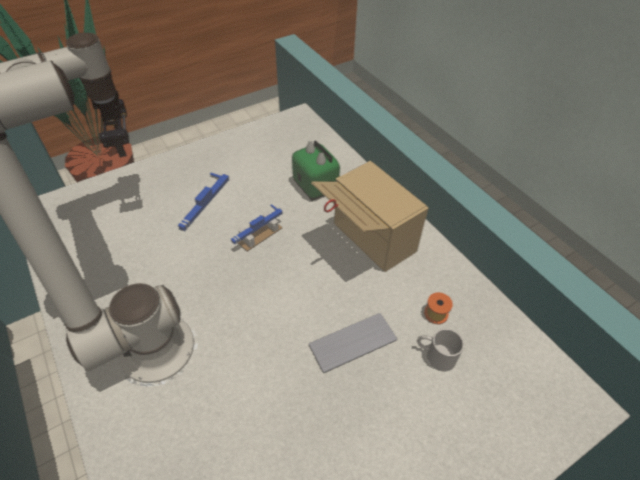

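View pics/top0.png

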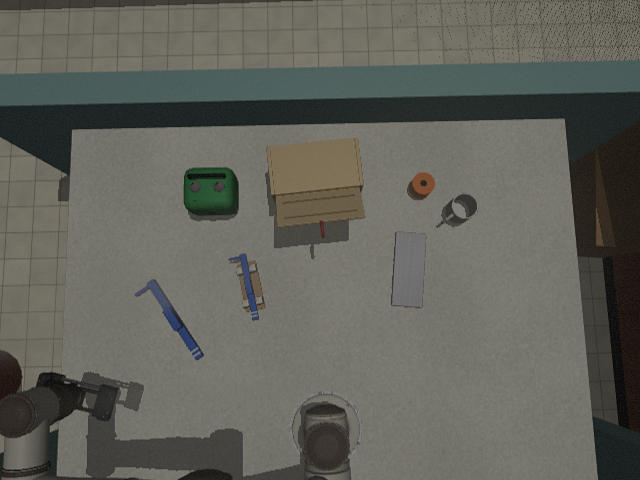

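The side view shows the small tool on its holders at about (258,225), the bigger one at (205,200), the ring at (330,206) and the tray at (352,342). In the top view the small tool is at (247,285) with its finger towards +y, the ring at (322,228), the tray at (408,270) and the organiser at (315,170).

```bash
cat > m.py <<'E'
from h import *
def rep(n,p):
    q=p[:,:2].astype(np.float32); r=cv2.minAreaRect(q*1000)
    print(n,len(p),"mean",p.mean(0).round(4),"z5/50/95",np.percentile(p[:,2],[5,50,95]).round(4),"rect",np.round(r[0],1),np.round(r[1],1),round(r[2],2))
for n in("side","top"):
    P=np.load(n+"0.npy"); I=cv2.imread(f"pics/{n}0.png"); H=cv2.cvtColor(I,cv2.COLOR_BGR2HSV)
    x,y,z=P[...,0],P[...,1],P[...,2]; h,s,v=H[...,0],H[...,1],H[...,2]
    print(n)
    ok=(x>0.2)&(x<1.1)&(abs(y)<.8)&(z<.4)
    tb=ok&(abs(z)<.004)&(s<60); rep("table",P[tb])
    blue=ok&(h>105)&(h<130)&(s>120)
    k,L=cv2.connectedComponents(blue.astype(np.uint8))
    for i in range(1,k):
        if (L==i).sum()>40: rep("blue",P[L==i]); 
    red=ok&((h<6)|(h>174))&(s>110)&(z>.08); rep("red",P[red]); vv,uu=np.nonzero(red); print(uu.mean(),vv.mean())
    bam=ok&(h>8)&(h<28)&(s>60)
    top=bam&(abs(z-.205)<.006)&(x>.7); rep("orgtop",P[top])
    m=bam&(z>.212)&(x<.85)
    rep("flap",P[m]); p=P[m]; c=p-p.mean(0); print("flap normal",np.linalg.svd(c,full_matrices=0)[2].round(3))
    tr=ok&(z>.007)&(z<.018)&(s<60)&(x>.3)&(x<.75)&(y<-.1)&(y>-.4)
    k,L,S,_=cv2.connectedComponentsWithStats(tr.astype(np.uint8)); rep("tray",P[L==1+S[1:,4].argmax()])
    for lo in(.0,.05,.1,.15): 
        w=ok&(h>30)&(h<90)&(s>90)&(z>lo); 
    rep("pump",P[w])
E
python3 m.py
```

```text
side
table 69921 mean [ 0.5479 -0.2043  0.0008] z5/50/95 [-0.0027  0.0009  0.0036] rect [590.3  -0. ] [1599.7  781.8] 89.94
blue 68 mean [0.4142 0.4988 0.0232] z5/50/95 [0.018  0.0235 0.0277] rect [413.4 498.4] [84.7 20.1] 37.27
blue 60 mean [0.3356 0.4471 0.0514] z5/50/95 [0.0474 0.0516 0.0561] rect [336.  446.9] [62.8 20.3] 29.76
blue 64 mean [0.2786 0.4099 0.0235] z5/50/95 [0.0193 0.0235 0.0283] rect [274.7 408.5] [68.2 19.9] 38.65
blue 45 mean [0.4907 0.2293 0.0577] z5/50/95 [0.0535 0.0579 0.0617] rect [489.3 229. ] [61.8 16.7] 13.82
red 25 mean [ 0.5631 -0.0061  0.2702] z5/50/95 [0.2522 0.2607 0.2902] rect [562.4  -5.3] [33.7  7.1] 1.23
331.68 204.64
orgtop 2483 mean [7.607e-01 3.000e-04 2.064e-01] z5/50/95 [0.2027 0.2065 0.2097] rect [763.6  12.7] [132.1 269. ] 1.51
flap 1254 mean [0.6074 0.012  0.2401] z5/50/95 [0.2144 0.2388 0.2582] rect [522.5 319.7] [284.9 946.2] 27.77
flap normal [[ 0.461 -0.882 -0.096]
 [ 0.825  0.466 -0.32 ]
 [-0.328 -0.068 -0.942]]
tray 2530 mean [ 0.4683 -0.2723  0.013 ] z5/50/95 [0.0092 0.013  0.0167] rect [ 472.  -271.1] [ 98.7 229.9] 84.52m.py:4: RuntimeWarning: Mean of empty slice.
  print(n,len(p),"mean",p.mean(0).round(4),"z5/50/95",np.percentile(p[:,2],[5,50,95]).round(4),"rect",np.round(r[0],1),np.round(r[1],1),round(r[2],2))
  ret = um.true_divide(
Traceback (most recent call last):
  File "m.py", line 24, in <module>
    rep("pump",P[w])
    ~~~^^^^^^^^^^^^^
  File "m.py", line 4, in rep
    print(n,len(p),"mean",p.mean(0).round(4),"z5/50/95",np.percentile(p[:,2],[5,50,95]).round(4),"rect",np.round(r[0],1),np.round(r[1],1),round(r[2],2))
                                                        ~~~~~~~~~~~~~^^^^^^^^^^^^^^^^^^
IndexError: index -1 is out of bounds for axis 0 with size 0
```

```bash
cat > m2.py <<'E'
from h import *
from m0 import *
E
python3 - <<'E'
import re
s=open('m.py').read()
s=s[:s.index("for n in")]
s+='''
def big(m):
    k,L,S,_=cv2.connectedComponentsWithStats(m.astype(np.uint8)); return L==1+S[1:,4].argmax()
def edge(p,ax,lo,hi,nb,side):   # fit extreme along other axis per bin
    o=1-ax; b=np.linspace(lo,hi,nb+1); X=[];Y=[]
    for i in range(nb):
        t=p[(p[:,ax]>b[i])&(p[:,ax]<b[i+1])]
        if len(t)>3: X.append((b[i]+b[i+1])/2);Y.append(t[:,o].max() if side>0 else t[:,o].min())
    f=np.polyfit(X,Y,1); return f, np.degrees(np.arctan(f[0]))
if __name__=="__main__":
  for n in("side","top"):
    P=np.load(n+"0.npy"); I=cv2.imread(f"pics/{n}0.png"); H=cv2.cvtColor(I,cv2.COLOR_BGR2HSV)
    x,y,z=P[...,0],P[...,1],P[...,2]; h,s,v=[H[...,i].astype(int) for i in range(3)]
    print(n)
    ok=(x>0.2)&(x<1.1)&(abs(y)<.8)&(z<.4)
    blue=ok&(h>100)&(h<132)&(s>90)&(x>.38)&(x<.64)&(y>.17)&(y<.33)&(z>.035); rep("tool",P[blue])
    p=P[blue]; g=p[p[:,2]>.064]; rep("grip",g) if len(g)>5 else 0
    b=p[(p[:,1]<p[:,1].mean()+.02)]; c=b[:,:2]-b[:,:2].mean(0); d=np.linalg.svd(c,full_matrices=0)[2][0]; print("bar dir",d.round(4), np.degrees(np.arctan(d[1]/d[0])))
    hb=ok&(h>8)&(h<28)&(s>60)&(x>.38)&(x<.64)&(y>.13)&(y<.35)&(z<.03); rep("holderstrip",P[hb])
    ot=big((abs(z-.206)<.006)&(x>.69)&(x<.9)&(abs(y)<.2)&(s>40)); p=P[ot]; rep("orgtop",p)
    print("left,right,back,front edges",edge(p,0,.72,.80,8,1),edge(p,0,.72,.80,8,-1),edge(p,1,-.1,.1,12,1),edge(p,1,-.1,.1,12,-1))
    fl=big((z>.214)&(z<.275)&(x>.55)&(x<.72)&(abs(y)<.18)&(h>8)&(h<28)&(s>40)); p=P[fl]; rep("flap",p)
    f,_,_,_=np.linalg.lstsq(np.c_[p[:,:2],np.ones(len(p))],p[:,2],rcond=None); print("z=ax+by+c",f.round(4))
    red=ok&((h<8)|(h>172))&(s>80)&(z>.15)&(x<.62); rep("red",P[red]); vv,uu=np.nonzero(red); print(np.c_[uu,vv].min(0),np.c_[uu,vv].max(0))
    tr=big(ok&(z>.007)&(z<.018)&(s<60)&(x>.3)&(x<.75)&(y<-.1)&(y>-.4)); rep("tray",P[tr])
'''
open('m.py','w').write(s)
E
rm m2.py; python3 m.py
```

```text
side
tool 168 mean [0.4511 0.2209 0.0638] z5/50/95 [0.0533 0.0593 0.0798] rect [450.8 220.9] [147.3  27. ] 14.59
grip 57 mean [0.4303 0.2165 0.0766] z5/50/95 [0.0718 0.0769 0.081 ] rect [429.6 216.2] [48.9 21.3] 15.91
bar dir [-0.9808 -0.1951] 11.247990962219683
holderstrip 207 mean [0.4422 0.2086 0.0092] z5/50/95 [0.0052 0.0092 0.0131] rect [449.3 212.8] [113.7  45.1] 10.36
orgtop 2740 mean [7.555e-01 1.000e-04 2.065e-01] z5/50/95 [0.2027 0.2065 0.2101] rect [754.6  12.3] [145.2 262.8] 4.44
left,right,back,front edges (array([0.09769597, 0.06751199]), np.float64(5.579859557346467)) (array([ 0.06728343, -0.16939796]), np.float64(3.8492547379648747)) (array([-0.10360587,  0.82502861]), np.float64(-5.915074839850834)) (array([0.00305339, 0.690652  ]), np.float64(0.17494602148395647))
flap 1155 mean [ 0.618  -0.0093  0.2384] z5/50/95 [0.2176 0.239  0.2565] rect [620.3   1.1] [ 85.4 238.2] 5.16
z=ax+by+c [-0.533  -0.0448  0.5674]
red 57 mean [ 0.5593 -0.006   0.27  ] z5/50/95 [0.2523 0.2659 0.2895] rect [560.1  -5.3] [42.9  8.3] 3.3
[325 199] [337 211]
tray 2530 mean [ 0.4683 -0.2723  0.
[... 542 characters left out ...]
2] [142.1 260. ] 4.84
left,right,back,front edges (array([0.08003609, 0.08359209]), np.float64(4.575975924067286)) (array([ 0.08762776, -0.18077752]), np.float64(5.007908860306144)) (array([-0.09578846,  0.82339908]), np.float64(-5.471580625847232)) (array([0.00202157, 0.69056563]), np.float64(0.11582712873078001))
flap 2190 mean [0.618  0.0024 0.2368] z5/50/95 [0.2168 0.2373 0.2557] rect [621.3   2.4] [ 83.8 236.1] 5.23
z=ax+by+c [-0.5388 -0.0484  0.5699]
red 46 mean [ 0.5589 -0.0024  0.2794] z5/50/95 [0.2567 0.2838 0.2898] rect [560.1  -2.7] [45.8  7. ] 5.88
[320 221] [323 237]
tray 1938 mean [ 0.4706 -0.268   0.0123] z5/50/95 [0.008  0.0122 0.0168] rect [ 473.  -268.8] [101.2 235. ] 83.88
```

```bash
cat >> h.py <<'E'
def ray(c,u,v):
    R=np.array(c["rotation"]); d=R@np.array([(u-c["cx"])/c["fx"],(v-c["cy"])/c["fy"],1]); return np.array(c["xyz"]),d/np.linalg.norm(d)
def tri(a,b):
    (p,d),(q,e)=a,b; s=np.linalg.lstsq(np.c_[d,-e],q-p,rcond=None)[0]; A,B=p+s[0]*d,q+s[1]*e
    return (A+B)/2,np.linalg.norm(A-B)
def rows(pos,yaw):
    """shift in tool axes (mm) after turning to yaw (deg, of tool x); turn about tool z"""
    s=sense(); R=s["ee_rot"]; y0=np.degrees(np.arctan2(R[1,0],R[0,0])); t=np.radians(yaw)
    Rn=np.array([[np.cos(t),np.sin(t),0],[np.sin(t),-np.cos(t),0],[0,0,-1]])
    print("t",round(s["time_s"],2),"tcp",s["tcp_pos"].round(4),"yaw",y0.round(2),"tilt",R[:2,2].round(4),"az",round(y0-yaw,2),"then d mm",(Rn.T@(np.array(pos)-s["tcp_pos"])*1000).round(1))
E
python3 - <<'E'
from h import *
C={n:capture(n) for n in("side","top")}
pc={}
crops=[]
for n,(u0,v0,u1,v1) in {"side":(225,185,345,255),"top":(222,205,342,330)}.items():
    I=C[n]["frame"]; H=cv2.cvtColor(I,cv2.COLOR_BGR2HSV).astype(int); h,s=H[...,0],H[...,1]
    P=cloud(C[n]); m=((h<8)|(h>170))&(s>70)&(P[...,0]<.62)&(P[...,0]>.5)&(abs(P[...,1])<.06)&(P[...,2]>.15)
    v,u=np.nonzero(m); r=cv2.minAreaRect(np.c_[u,v].astype(np.float32)); print(n,r,len(u)); pc[n]=r[0]
    cv2.imwrite(f"pics/c{n}.png",cv2.resize(I[v0:v1,u0:u1],None,fx=4 if n=="top" else 5,fy=4 if n=="top" else 5,interpolation=cv2.INTER_CUBIC))
print(tri(ray(C["side"],*pc["side"]),ray(C["top"],*pc["top"])))
E
```

```text
side ((329.6341247558594, 205.2926788330078), (9.05807876586914, 13.430944442749023), 51.34019470214844) 64
top ((321.989990234375, 228.92999267578125), (16.263456344604492, 2.828427314758301), 81.8698959350586) 46
(array([ 0.55904103, -0.00280833,  0.26715085]), np.float64(0.0007633039847111221))
```

View pics/cside.png

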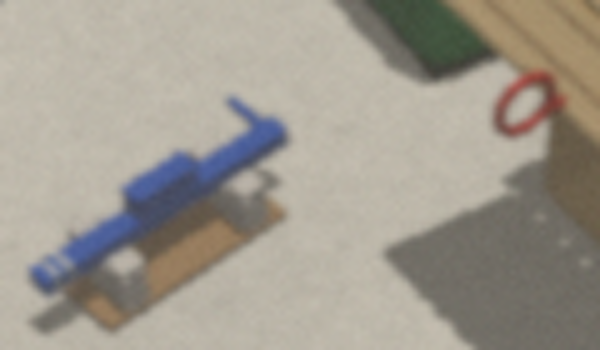

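View pics/ctop.png

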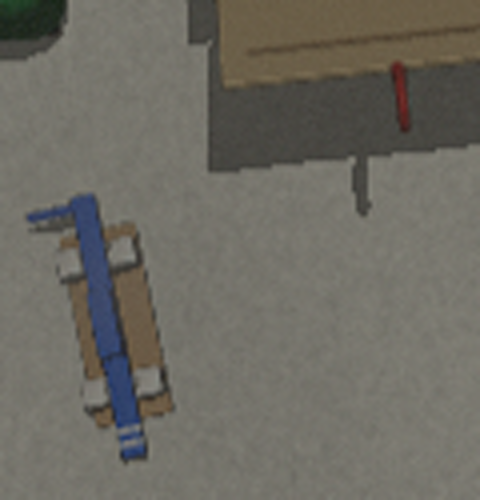

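Side crop: the ring's centre is at about (330.2,205.6), and the finger points away from the camera (+y). Top crop: the tool's nose end is at about (243.2,254.2), its butt at (255.5,319.8), and the ring's centre at (322.4,229.2).

Run:
```python
from h import *
C={n:capture(n) for n in("side","top")}
def pl(n,u,v,z): p,d=ray(C[n],u,v); return p+d*(z-p[2])/d[2]
a=pl("top",243.2,254.2,.056);b=pl("top",255.5,319.8,.056);t=pl("top",222+30/4,205+217/4,.048)
print(a,b,np.linalg.norm(a-b),(a+b)/2,np.degrees(np.arctan2(*(a-b)[[1,0]])),"tip",t)
# side: nose top edge centre, butt top edge centre
a=pl("side",225+272/5,185+124/5,.056);b=pl("side",225+41/5,185+270/5,.056)
print(a,b,np.linalg.norm(a-b),(a+b)/2,np.degrees(np.arctan2(*(a-b)[[1,0]])),"tip",pl("side",225+231/5,185+99/5,.048))
print(tri(ray(C["side"],330.2,205.6),ray(C["top"],322.4,229.2)))
rows([.428,.217,.16],11.3)
```

```text
[0.52297582 0.23585401 0.056     ] [0.32620394 0.1997703  0.056     ] 0.20005301144181833 [0.42458988 0.21781215 0.056     ] 10.391354906430491 tip [0.50951325 0.27855455 0.048     ]
[0.52119235 0.23793028 0.056     ] [0.33597222 0.20175829 0.056     ] 0.18871912485156944 [0.42858229 0.21984428 0.056     ] 11.05032181776102 tip [0.5121588  0.27981962 0.048     ]
(array([ 0.55905877, -0.00420848,  0.26695635]), np.float64(0.0008279922124384089))
t 0.3 tcp [0.1532 0.6057 0.2362] yaw -14.2 tilt [-0.0001 -0.0007] az -25.5 then d mm [193.3 435.   76.2]
```

>>> play_rows(
  steps=[
    {"az": -6.3,"claw": 60},
    {"az": -6.3,"claw": 60},
    {"az": -6.3,"claw": 60},
    {"az": -6.3,"claw": 60},
    {"dx": 12.8,"dy": 28.9,"dz": 5,"claw": 60},
    {"dx": 12.8,"dy": 28.9,"dz": 5,"claw": 60},
    {"dx": 12.8,"dy": 28.9,"dz": 5,"claw": 60},
    {"dx": 12.8,"dy": 28.9,"dz": 5,"claw": 60},
    {"dx": 12.8,"dy": 28.9,"dz": 5,"claw": 60},
    {"dx": 12.8,"dy": 28.9,"dz": 5,"claw": 60},
    {"dx": 12.8,"dy": 28.9,"dz": 5,"claw": 60},
    {"dx": 12.8,"dy": 28.9,"dz": 5,"claw": 60},
    {"dx": 12.8,"dy": 28.9,"dz": 5,"claw": 60},
    {"dx": 12.8,"dy": 28.9,"dz": 5,"claw": 60},
    {"dx": 12.8,"dy": 28.9,"dz": 5,"claw": 60},
    {"dx": 12.8,"dy": 28.9,"dz": 5,"claw": 60},
    {"dx": 12.8,"dy": 28.9,"dz": 5,"claw": 60},
    {"dx": 12.8,"dy": 28.9,"dz": 5,"claw": 60},
    {"dx": 12.8,"dy": 28.9,"dz": 5,"claw": 60},
    {"claw": 60},
  ],
)

```text
invalid input at $.steps[0]: expected keys ax, ay, az, dx, dy, dz, claw
```

```bash
python3 -c "
from h import *
rows([.426,.2185,.061],11)"
```

```text
t 0.3 tcp [0.1532 0.6057 0.2362] yaw -14.2 tilt [-0.0001 -0.0007] az -25.2 then d mm [193.9 432.2 175.2]
```

>>> play_rows(
  steps=[
    {"ax": 0,"ay": 0,"az": -6.3,"dx": 0,"dy": 0,"dz": 0,"claw": 60},
    {"ax": 0,"ay": 0,"az": -6.3,"dx": 0,"dy": 0,"dz": 0,"claw": 60},
    {"ax": 0,"ay": 0,"az": -6.3,"dx": 0,"dy": 0,"dz": 0,"claw": 60},
    {"ax": 0,"ay": 0,"az": -6.3,"dx": 0,"dy": 0,"dz": 0,"claw": 60},
    {"ax": 0,"ay": 0,"az": 0,"dx": 16,"dy": 36,"dz": 6,"claw": 60},
    {"ax": 0,"ay": 0,"az": 0,"dx": 16,"dy": 36,"dz": 6,"claw": 60},
    {"ax": 0,"ay": 0,"az": 0,"dx": 16,"dy": 36,"dz": 6,"claw": 60},
    {"ax": 0,"ay": 0,"az": 0,"dx": 16,"dy": 36,"dz": 6,"claw": 60},
    {"ax": 0,"ay": 0,"az": 0,"dx": 16,"dy": 36,"dz": 6,"claw": 60},
    {"ax": 0,"ay": 0,"az": 0,"dx": 16,"dy": 36,"dz": 6,"claw": 60},
    {"ax": 0,"ay": 0,"az": 0,"dx": 16,"dy": 36,"dz": 6,"claw": 60},
    {"ax": 0,"ay": 0,"az": 0,"dx": 16,"dy": 36,"dz": 6,"claw": 60},
    {"ax": 0,"ay": 0,"az": 0,"dx": 16,"dy": 36,"dz": 6,"claw": 60},
    {"ax": 0,"ay": 0,"az": 0,"dx": 16,"dy": 36,"dz": 6,"claw": 60},
    {"ax": 0,"ay": 0,"az": 0,"dx": 16,"dy": 36,"dz": 6,"claw": 60},
    {"ax": 0,"ay": 0,"az": 0,"dx": 16,"dy": 36,"dz": 6,"claw": 60},
    {"ax": 0,"ay": 0,"az": 0,"dx": 0,"dy": 0,"dz": 0,"claw": 60},
    {"ax": 0,"ay": 0,"az": 0,"dx": 0,"dy": 0,"dz": 0,"claw": 60},
  ],
)

```text
time_s: 2.1
tcp_pos: [0.4246, 0.2178, 0.1645]
ee_rot: [[0.982, 0.189, -0.0], [0.189, -0.982, -0.0], [-0.0, 0.0, -1.0]]
wrist_force: [-0.3, 0.4, 0.2]
gripper_width: 0.689
gripper_force: 0.0
```

```bash
python3 -c "
from h import *
rows([.426,.2185,.061],11)"
```

```text
t 2.1 tcp [0.4246 0.2178 0.1645] yaw 10.88 tilt [-0. -0.] az -0.12 then d mm [  1.5  -0.4 103.5]
```

>>> play_rows(
  steps=[
    {"ax": 0,"ay": 0,"az": 0,"dx": 1.5,"dy": 0,"dz": 20,"claw": 60},
    {"ax": 0,"ay": 0,"az": 0,"dx": 0,"dy": 0,"dz": 20,"claw": 60},
    {"ax": 0,"ay": 0,"az": 0,"dx": 0,"dy": 0,"dz": 20,"claw": 60},
    {"ax": 0,"ay": 0,"az": 0,"dx": 0,"dy": 0,"dz": 20,"claw": 60},
    {"ax": 0,"ay": 0,"az": 0,"dx": 0,"dy": 0,"dz": 14,"claw": 60},
    {"ax": 0,"ay": 0,"az": 0,"dx": 0,"dy": 0,"dz": 9.5,"claw": 60},
    {"ax": 0,"ay": 0,"az": 0,"dx": 0,"dy": 0,"dz": 0,"claw": 60},
    {"ax": 0,"ay": 0,"az": 0,"dx": 0,"dy": 0,"dz": 0,"claw": 40},
    {"ax": 0,"ay": 0,"az": 0,"dx": 0,"dy": 0,"dz": 0,"claw": 20},
    {"ax": 0,"ay": 0,"az": 0,"dx": 0,"dy": 0,"dz": 0,"claw": 0},
    {"ax": 0,"ay": 0,"az": 0,"dx": 0,"dy": 0,"dz": 0,"claw": 0},
    {"ax": 0,"ay": 0,"az": 0,"dx": 0,"dy": 0,"dz": 0,"claw": 0},
    {"ax": 0,"ay": 0,"az": 0,"dx": 0,"dy": 0,"dz": 0,"claw": 0},
  ],
)

```text
time_s: 3.4
tcp_pos: [0.4258, 0.2189, 0.0613]
ee_rot: [[0.982, 0.191, 0.0], [0.191, -0.982, 0.0], [0.001, -0.0, -1.0]]
wrist_force: [-1.0, 0.2, 0.2]
gripper_width: 0.229
gripper_force: 0.3
```

>>> play_rows(
  steps=[
    {"ax": 0,"ay": 0,"az": 0,"dx": 0,"dy": 0,"dz": 0,"claw": 0},
    {"ax": 0,"ay": 0,"az": 0,"dx": 0,"dy": 0,"dz": 0,"claw": 0},
    {"ax": 0,"ay": 0,"az": 0,"dx": 0,"dy": 0,"dz": 0,"claw": 0},
    {"ax": 0,"ay": 0,"az": 0,"dx": 0,"dy": 0,"dz": -5,"claw": 0},
    {"ax": 0,"ay": 0,"az": 0,"dx": 0,"dy": 0,"dz": -10,"claw": 0},
    {"ax": 0,"ay": 0,"az": 0,"dx": 0,"dy": 0,"dz": -20,"claw": 0},
    {"ax": 0,"ay": 0,"az": 0,"dx": 0,"dy": 0,"dz": -30,"claw": 0},
    {"ax": 0,"ay": 0,"az": 0,"dx": -7,"dy": 0,"dz": -30,"claw": 0},
    {"ax": 0,"ay": 0,"az": 0,"dx": -10,"dy": 0,"dz": -30,"claw": 0},
    {"ax": 0,"ay": 0,"az": 0,"dx": -10,"dy": 0,"dz": -30,"claw": 0},
    {"ax": 0,"ay": 0,"az": 0,"dx": -7,"dy": 0,"dz": -30,"claw": 0},
    {"ax": 0,"ay": 0,"az": 0,"dx": 0,"dy": 0,"dz": -20,"claw": 0},
    {"ax": 0,"ay": 0,"az": 0,"dx": 0,"dy": 0,"dz": -10,"claw": 0},
    {"ax": 0,"ay": 0,"az": 3,"dx": 0,"dy": 0,"dz": 0,"claw": 0},
    {"ax": 0,"ay": 0,"az": 3,"dx": 0,"dy": 0,"dz": 0,"claw": 0},
    {"ax": 0,"ay": 0,"az": 0,"dx": 0,"dy": 0,"dz": 0,"claw": 0},
  ],
)

```text
time_s: 5.0
tcp_pos: [0.3919, 0.2119, 0.2756]
ee_rot: [[0.996, 0.087, -0.001], [0.087, -0.996, -0.001], [-0.001, 0.001, -1.0]]
wrist_force: [0.6, 0.1, -0.7]
gripper_width: 0.203
gripper_force: 30.0
```

```bash
python3 -c "
from h import *
rows([.40,-.09,.279],5);rows([.4730,-.0763,.279],5)"
```

```text
t 5.0 tcp [0.3919 0.2119 0.2756] yaw 4.99 tilt [-0.0012 -0.0008] az -0.01 then d mm [-18.2 301.5  -3.4]
t 5.0 tcp [0.3919 0.2119 0.2756] yaw 4.99 tilt [-0.0012 -0.0008] az -0.01 then d mm [ 55.7 294.2  -3.4]
```

>>> play_rows(
  steps=[
    {"ax": 0,"ay": 0,"az": 0,"dx": -5,"dy": 20,"dz": -3,"claw": 0},
    {"ax": 0,"ay": 0,"az": 0,"dx": -5,"dy": 30,"dz": 0,"claw": 0},
    {"ax": 0,"ay": 0,"az": 0,"dx": -5,"dy": 30,"dz": 0,"claw": 0},
    {"ax": 0,"ay": 0,"az": 0,"dx": 0,"dy": 30,"dz": 0,"claw": 0},
    {"ax": 0,"ay": 0,"az": 0,"dx": 0,"dy": 30,"dz": 0,"claw": 0},
    {"ax": 0,"ay": 0,"az": 0,"dx": 0,"dy": 30,"dz": 0,"claw": 0},
    {"ax": 0,"ay": 0,"az": 0,"dx": 0,"dy": 30,"dz": 0,"claw": 0},
    {"ax": 0,"ay": 0,"az": 0,"dx": 0,"dy": 30,"dz": 0,"claw": 0},
    {"ax": 0,"ay": 0,"az": 0,"dx": 0,"dy": 30,"dz": 0,"claw": 0},
    {"ax": 0,"ay": 0,"az": 0,"dx": 0,"dy": 25,"dz": 0,"claw": 0},
    {"ax": 0,"ay": 0,"az": 0,"dx": 0,"dy": 15,"dz": 0,"claw": 0},
    {"ax": 0,"ay": 0,"az": 0,"dx": 0,"dy": 0,"dz": 0,"claw": 0},
    {"ax": 0,"ay": 0,"az": 0,"dx": 0,"dy": 0,"dz": 0,"claw": 0},
  ],
)

```text
time_s: 6.3
tcp_pos: [0.4028, -0.0884, 0.2788]
ee_rot: [[0.996, 0.086, -0.001], [0.086, -0.996, 0.0], [-0.001, -0.0, -1.0]]
wrist_force: [0.4, 0.5, -0.4]
gripper_width: 0.204
gripper_force: 30.0
```

Run:
```python
from h import *
rows([.4730,-.0763,.279],5)
C={n:capture(n) for n in("side","top")}; out=[]
for n in C:
    c=C[n];P=cloud(c);H=cv2.cvtColor(c["frame"],cv2.COLOR_BGR2HSV).astype(int);h,s=H[...,0],H[...,1]
    x,y,z=[P[...,i] for i in range(3)]
    m=(h>100)&(h<132)&(s>90)&(z>.2)&(z<.35)&(x>.3)&(x<.56)&(y>-.2)&(y<.05); p=P[m]
    f=p[p[:,1]>-.075]; print(n,m.sum(),"finger mean",f.mean(0).round(4),"max",p.max(0).round(4),len(f), np.percentile(p[:,2],[5,50,95]).round(4))
    b=p[(p[:,1]<-.075)]; d=np.linalg.svd((b-b.mean(0)),full_matrices=0)[2][0]; print(d.round(3))
    v,u=np.nonzero(m); u0,v0=max(0,min(int(u.mean())-60,520)),max(0,int(v.mean())-55)
    if n=="top":
        r=((h<8)|(h>170))&(s>70)&(x<.62)&(x>.5)&(abs(y)<.06)&(z>.15)
        print("ring pts",P[r].mean(0))
    print(n,u0,v0); out.append(cv2.resize(c["frame"][v0:v0+110,u0:u0+120],(480,440),interpolation=cv2.INTER_CUBIC)[:, :400])
cv2.imwrite("pics/pre.png",np.hstack(out))
```

```text
t 6.3 tcp [ 0.4028 -0.0884  0.2788] yaw 4.95 tilt [-0.0008  0.0001] az -0.05 then d mm [71.  -5.9 -0.2]
side 128 finger mean [ 0.4947 -0.0591  0.2695] max [ 0.5024 -0.043   0.279 ] 18 [0.2682 0.2738 0.2771]
[-0.995 -0.097 -0.013]
side 226 197
top 227 finger mean [ 0.4922 -0.061   0.2702] max [ 0.5037 -0.038   0.2855] 42 [0.2676 0.273  0.2774]
[-0.997 -0.08  -0.002]
ring pts [ 0.55883108 -0.00250961  0.27884154]
top 295 231
```

View pics/pre.png

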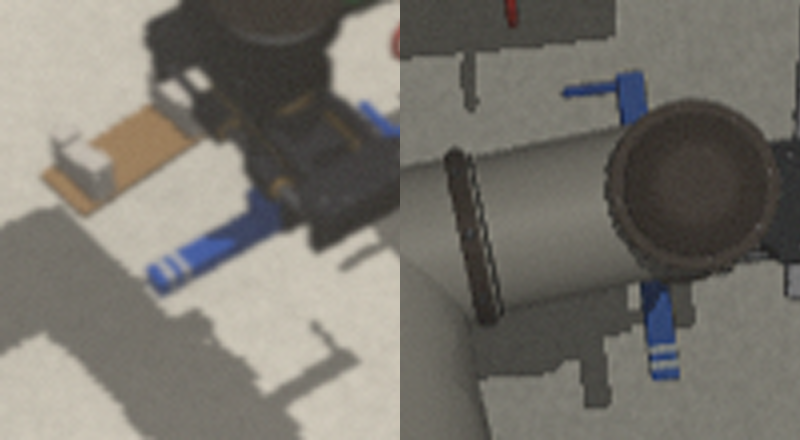

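Left (side view): the tool is held level, with the ring at the right-hand edge. Right (top view): the finger points left (+y) from about (590,88), ahead of the ring at (512,10), and the forearm link comes in from the +y side, so I'll check its height.

Run:
```python
from h import *
s=sense(); print(s["joints"].round(1))
c=capture("top");P=cloud(c)
m=(P[...,2]>.24)&(P[...,0]>.2)&(P[...,0]<.56)&(abs(P[...,1])<.4)
p=P[m]
for y in np.arange(-.2,.3,.04):
    q=p[abs(p[:,1]-y)<.02]
    if len(q): print(round(y,2),"x",np.percentile(q[:,0],[1,99]).round(3),"z",np.percentile(q[:,2],[1,50,99]).round(3))
```

```text
[ 10.5  -1.3 -22.6  -0.  -68.6  84.5]
-0.2 x [0.378 0.441] z [0.373 0.377 0.382]
-0.16 x [0.375 0.449] z [0.35  0.377 0.384]
-0.12 x [0.314 0.44 ] z [0.269 0.627 0.636]
-0.08 x [0.312 0.501] z [0.268 0.628 0.637]
-0.04 x [0.354 0.496] z [0.268 0.607 0.63 ]
0.0 x [0.203 0.527] z [0.315 0.679 1.647]
0.04 x [0.202 0.42 ] z [0.589 0.639 0.688]
0.08 x [0.203 0.414] z [0.588 0.625 0.674]
0.12 x [0.328 0.409] z [0.58  0.606 0.616]
```

>>> play_rows(
  steps=[
    {"ax": 0,"ay": 0,"az": 0,"dx": 15,"dy": -2,"dz": 0,"claw": 0},
    {"ax": 0,"ay": 0,"az": 0,"dx": 20,"dy": -2,"dz": 0,"claw": 0},
    {"ax": 0,"ay": 0,"az": 0,"dx": 20,"dy": -2,"dz": 0,"claw": 0},
    {"ax": 0,"ay": 0,"az": 0,"dx": 15,"dy": 0,"dz": 0,"claw": 0},
    {"ax": 0,"ay": 0,"az": 0,"dx": 0,"dy": 0,"dz": 0,"claw": 0},
    {"ax": 0,"ay": 0,"az": 0,"dx": 0,"dy": 0,"dz": 0,"claw": 0},
  ],
)

```text
time_s: 7.05
tcp_pos: [0.4728, -0.0755, 0.2785]
ee_rot: [[0.996, 0.088, -0.001], [0.088, -0.996, -0.0], [-0.001, -0.0, -1.0]]
wrist_force: [-0.8, 0.3, -1.2]
gripper_width: 0.202
gripper_force: 30.0
```

Run:
```python
from h import *
rows([.4697,-.0384,.279],5)
C={n:capture(n) for n in("side","top")}; out=[]
for n in C:
    c=C[n];P=cloud(c);H=cv2.cvtColor(c["frame"],cv2.COLOR_BGR2HSV).astype(int);h,s=H[...,0],H[...,1]
    x,y,z=[P[...,i] for i in range(3)]
    m=(h>100)&(h<132)&(s>90)&(z>.2)&(z<.35)&(x>.5)&(x<.6)&(y>-.2)&(y<.05); p=P[m]
    f=p[p[:,1]>-.055]; print(n,m.sum(),"finger",f.mean(0).round(4),"max",p.max(0).round(4),len(f))
    r=((h<8)|(h>170))&(s>70)&(x<.62)&(x>.5)&(abs(y)<.06)&(z>.15); print("ring",P[r].mean(0),r.sum())
    v,u=np.nonzero(r); u0,v0=int(u.mean())-32,int(v.mean())-27
    print(n,u0,v0); out.append(cv2.resize(c["frame"][v0:v0+60,u0:u0+66],(396,360),interpolation=cv2.INTER_CUBIC))
cv2.imwrite("pics/pre2.png",np.hstack(out))
```

```text
t 7.05 tcp [ 0.4728 -0.0755  0.2785] yaw 5.03 tilt [-0.0015 -0.0001] az 0.03 then d mm [  0.2 -37.3  -0.5]<stdin>:8: RuntimeWarning: Mean of empty slice.
  ret = um.true_divide(
Traceback (most recent call last):
ValueError: zero-size array to reduction operation maximum which has no identity
```

```bash
cat > look.py <<'E'
from h import *
import sys
c=capture("top");P=cloud(c);H=cv2.cvtColor(c["frame"],cv2.COLOR_BGR2HSV).astype(int);h,s=H[...,0],H[...,1]
x,y,z=[P[...,i] for i in range(3)]
m=(h>100)&(h<132)&(s>90)&(z>.02)&(z<.35)&(x>.5)&(x<.75)&(y>-.2)&(y<.05); p=P[m]
for a in np.arange(-.09,.03,.01):
    q=p[abs(p[:,1]-a)<.005]
    if len(q): print(round(a,3),len(q),"x",np.percentile(q[:,0],[2,50,98]).round(4),"z",np.median(q[:,2]).round(4))
r=((h<8)|(h>170))&(s>70)&(x<.75)&(x>.5)&(abs(y)<.06)&(z>.03); print("ring",P[r].mean(0),P[r].min(0),P[r].max(0),r.sum())
v,u=np.nonzero(r|m); u0,v0=int(u.mean())-32,int(v.mean())-27
print(u0,v0);cv2.imwrite(f"pics/{sys.argv[1]}.png",cv2.resize(c["frame"][v0:v0+60,u0:u0+66],(528,480),interpolation=cv2.INTER_CUBIC))
E
python3 look.py pre2
```

```text
-0.07 8 x [0.567  0.5713 0.5725] z 0.2763
-0.06 15 x [0.5621 0.5671 0.5728] z 0.2731
-0.05 9 x [0.5609 0.5638 0.5664] z 0.2672
-0.04 9 x [0.5599 0.563  0.5662] z 0.2697
-0.03 8 x [0.5604 0.5621 0.5636] z 0.2692
ring [ 0.56407925 -0.00210654  0.27908305] [ 0.54803065 -0.00601385  0.25363036] [0.5828095  0.00203796 0.29386545] 37
300 199
```

View pics/pre2.png

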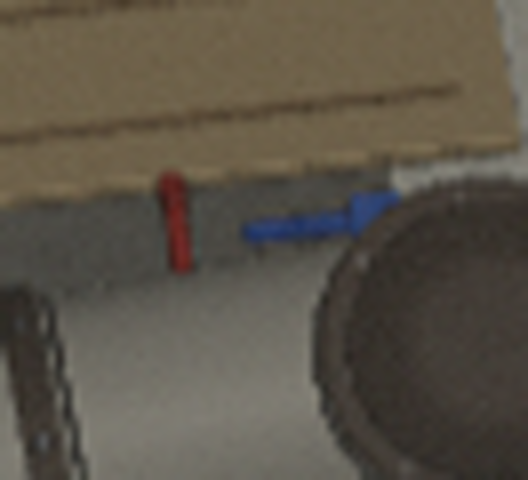

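The finger runs from about (370,220) to (245,234) in the crop. Extended to the ring it lands at row 229 of the full image, which matches the ring's centre at 229.2, and the heights agree too. I'll insert it.

>>> play_rows(
  steps=[
    {"ax": 0,"ay": 0,"az": 0,"dx": 0,"dy": -6,"dz": 0,"claw": 0},
    {"ax": 0,"ay": 0,"az": 0,"dx": 0,"dy": -6,"dz": 0,"claw": 0},
    {"ax": 0,"ay": 0,"az": 0,"dx": 0,"dy": -6,"dz": 0,"claw": 0},
    {"ax": 0,"ay": 0,"az": 0,"dx": 0,"dy": -6,"dz": 0,"claw": 0},
    {"ax": 0,"ay": 0,"az": 0,"dx": 0,"dy": -6,"dz": 0,"claw": 0},
    {"ax": 0,"ay": 0,"az": 0,"dx": 0,"dy": -6,"dz": 0,"claw": 0},
    {"ax": 0,"ay": 0,"az": 0,"dx": 0,"dy": -2,"dz": 0,"claw": 0},
    {"ax": 0,"ay": 0,"az": 0,"dx": 0,"dy": 0,"dz": 0,"claw": 0},
    {"ax": 0,"ay": 0,"az": 0,"dx": 0,"dy": 0,"dz": 0,"claw": 0},
    {"ax": 0,"ay": 0,"az": 0,"dx": 0,"dy": 0,"dz": 0,"claw": 0},
  ],
)

```text
time_s: 8.2
tcp_pos: [0.4694, -0.0381, 0.279]
ee_rot: [[0.996, 0.087, -0.0], [0.087, -0.996, -0.0], [-0.0, 0.0, -1.0]]
wrist_force: [1.0, 0.5, -0.9]
gripper_width: 0.203
gripper_force: 30.0
```

```bash
python3 look.py ins; python3 -c "
from h import *
rows([.4697,-.0384,.279],5)"
```

```text
-0.02 2 x [0.5641 0.566  0.5679] z 0.2722
-0.01 8 x [0.5584 0.5615 0.564 ] z 0.2691
-0.0 2 x [0.5586 0.5603 0.5619] z 0.2698
0.01 7 x [0.5561 0.5588 0.5616] z 0.2719
ring [ 0.56371041 -0.00175864  0.28766918] [ 0.50018284 -0.00598273  0.25270138] [0.58320047 0.00203812 0.58323387] 33
289 199
t 8.25 tcp [ 0.4694 -0.0381  0.279 ] yaw 4.98 tilt [-0. -0.] az -0.02 then d mm [0.3 0.3 0. ]
```

View pics/ins.png

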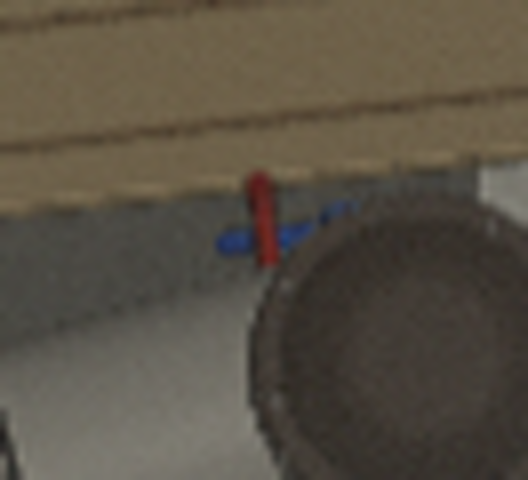

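The top crop shows the finger through the ring: its tip at (220,242) is left of the ring at (262,220), about 15 mm past it.

Run:
```python
import numpy as np
a=np.radians(np.linspace(118,0,25)); X=-137*np.sin(a);Z=-137*np.cos(a)
x=z=0
for i in range(1,25):
    dx=round(X[i]-X[0]-x);dz=round(-(Z[i]-Z[0])-z); x+=dx;z+=dz; print((dx,dz),end=' ')
print(x,z)
```

```text
(-5, 11) (-4, 11) (-3, 11) (-3, 11) (-1, 12) (0, 12) (1, 12) (2, 11) (2, 12) (4, 11) (5, 11) (6, 10) (6, 10) (7, 9) (8, 8) (9, 8) (10, 7) (10, 7) (10, 5) (11, 4) (11, 4) (12, 2) (11, 2) (12, 0) 121 201
```

First half, then check.

>>> play_rows(
  steps=[
    {"ax": 0,"ay": 0,"az": 0,"dx": -5,"dy": 0,"dz": 11,"claw": 0},
    {"ax": 0,"ay": 0,"az": 0,"dx": -4,"dy": 0,"dz": 11,"claw": 0},
    {"ax": 0,"ay": 0,"az": 0,"dx": -3,"dy": 0,"dz": 11,"claw": 0},
    {"ax": 0,"ay": 0,"az": 0,"dx": -3,"dy": 0,"dz": 11,"claw": 0},
    {"ax": 0,"ay": 0,"az": 0,"dx": -1,"dy": 0,"dz": 12,"claw": 0},
    {"ax": 0,"ay": 0,"az": 0,"dx": 0,"dy": 0,"dz": 12,"claw": 0},
    {"ax": 0,"ay": 0,"az": 0,"dx": 1,"dy": 0,"dz": 12,"claw": 0},
    {"ax": 0,"ay": 0,"az": 0,"dx": 2,"dy": 0,"dz": 11,"claw": 0},
    {"ax": 0,"ay": 0,"az": 0,"dx": 2,"dy": 0,"dz": 12,"claw": 0},
    {"ax": 0,"ay": 0,"az": 0,"dx": 4,"dy": 0,"dz": 11,"claw": 0},
    {"ax": 0,"ay": 0,"az": 0,"dx": 5,"dy": 0,"dz": 11,"claw": 0},
    {"ax": 0,"ay": 0,"az": 0,"dx": 6,"dy": 0,"dz": 10,"claw": 0},
    {"ax": 0,"ay": 0,"az": 0,"dx": 0,"dy": 0,"dz": 0,"claw": 0},
    {"ax": 0,"ay": 0,"az": 0,"dx": 0,"dy": 0,"dz": 0,"claw": 0},
  ],
)

```text
time_s: 9.65
tcp_pos: [0.4739, -0.0376, 0.1439]
ee_rot: [[0.996, 0.087, 0.0], [0.087, -0.996, -0.0], [-0.0, 0.0, -1.0]]
wrist_force: [-0.1, 0.3, -1.2]
gripper_width: 0.201
gripper_force: 30.0
```

```bash
python3 look.py mid
python3 - <<'E'
from h import *
c=capture("top");P=cloud(c);H=cv2.cvtColor(c["frame"],cv2.COLOR_BGR2HSV).astype(int);h,s=H[...,0],H[...,1]
m=(h>8)&(h<28)&(s>40)&(P[...,0]>.55)&(P[...,0]<.70)&(abs(P[...,1])<.13)&(P[...,2]>.05)&(P[...,2]<.198); p=P[m]
f=np.linalg.lstsq(np.c_[p[:,1:],np.ones(len(p))],p[:,0],rcond=None)[0]; print(len(p),f,p.min(0),p.max(0))
E
```

```text
-0.04 1 x [0.5747 0.5747 0.5747] z 0.1349
-0.03 6 x [0.5713 0.5727 0.574 ] z 0.1393
-0.02 7 x [0.5668 0.5693 0.5738] z 0.1344
-0.01 8 x [0.5615 0.5653 0.569 ] z 0.135
-0.0 2 x [0.5636 0.565  0.5664] z 0.1373
0.01 9 x [0.561  0.5644 0.568 ] z 0.1327
ring [ 0.56052792 -0.00201952  0.17299188] [ 0.5057215  -0.0061789   0.11983004] [0.57740334 0.00243869 0.44810351] 27
291 206
2894 [-0.09889681  1.75077414  0.32003558] [ 0.56920468 -0.12006396  0.0931578 ] [0.69563138 0.12916625 0.19799393]
```

View pics/mid.png

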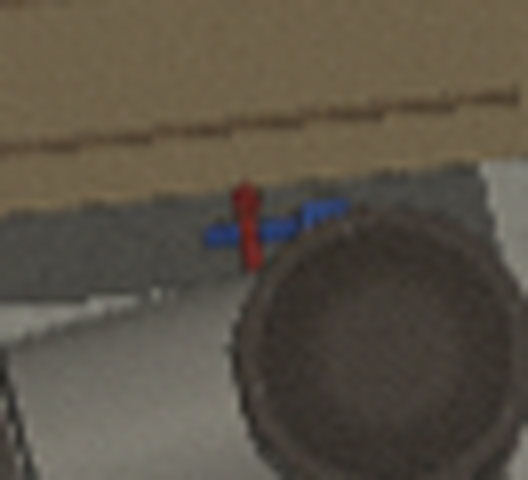

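The finger is still through the ring and the flap is about half way down. Continuing.

>>> play_rows(
  steps=[
    {"ax": 0,"ay": 0,"az": 0,"dx": 6,"dy": 0,"dz": 10,"claw": 0},
    {"ax": 0,"ay": 0,"az": 0,"dx": 7,"dy": 0,"dz": 9,"claw": 0},
    {"ax": 0,"ay": 0,"az": 0,"dx": 8,"dy": 0,"dz": 8,"claw": 0},
    {"ax": 0,"ay": 0,"az": 0,"dx": 9,"dy": 0,"dz": 8,"claw": 0},
    {"ax": 0,"ay": 0,"az": 0,"dx": 10,"dy": 0,"dz": 7,"claw": 0},
    {"ax": 0,"ay": 0,"az": 0,"dx": 10,"dy": 0,"dz": 7,"claw": 0},
    {"ax": 0,"ay": 0,"az": 0,"dx": 10,"dy": 0,"dz": 5,"claw": 0},
    {"ax": 0,"ay": 0,"az": 0,"dx": 11,"dy": 0,"dz": 4,"claw": 0},
    {"ax": 0,"ay": 0,"az": 0,"dx": 11,"dy": 0,"dz": 4,"claw": 0},
    {"ax": 0,"ay": 0,"az": 0,"dx": 12,"dy": 0,"dz": 2,"claw": 0},
    {"ax": 0,"ay": 0,"az": 0,"dx": 6,"dy": 0,"dz": 1,"claw": 0},
    {"ax": 0,"ay": 0,"az": 0,"dx": 5,"dy": 0,"dz": 0,"claw": 0},
    {"ax": 0,"ay": 0,"az": 0,"dx": 0,"dy": 0,"dz": 0,"claw": 0},
    {"ax": 0,"ay": 0,"az": 0,"dx": 0,"dy": 0,"dz": 0,"claw": 0},
  ],
)

```text
time_s: 11.15
tcp_pos: [0.5782, -0.0284, 0.0793]
ee_rot: [[0.996, 0.087, 0.001], [0.087, -0.996, 0.0], [0.001, -0.0, -1.0]]
wrist_force: [0.0, 0.3, -0.3]
gripper_width: 0.206
gripper_force: 30.0
```

```bash
cat > ang.py <<'E'
from h import *
s=sense(); R=s["ee_rot"][:,0]; f=s["tcp_pos"]+.092*R+[-.0024,.0269,-.013]; print("finger",f.round(4),s["wrist_force"].round(2))
for n in("top","side"):
    c=capture(n);P=cloud(c);H=cv2.cvtColor(c["frame"],cv2.COLOR_BGR2HSV).astype(int);h,s=H[...,0],H[...,1]
    t=np.radians(5); O=np.array([.6838,.0072]); d=P[...,:2]-O
    X=d[...,0]*np.cos(t)+d[...,1]*np.sin(t); Y=-d[...,0]*np.sin(t)+d[...,1]*np.cos(t); Z=P[...,2]
    m=(h>8)&(h<28)&(s>40)&(X>-.09)&(X<.012)&(abs(Y)<.11)&(Z>.09)&(Z<.19)
    if m.sum()>30:
        k=np.polyfit(Z[m],X[m],1); print(n,m.sum(),"slope deg",np.degrees(np.arctan(k[0])),"X at .198/.1",np.polyval(k,[.198,.1]).round(4),np.percentile(Z[m],[2,98]))
    r=((h<8)|(h>170))&(s>70)&(abs(X)<.08)&(abs(Y)<.03)&(Z>.03)&(Z<.15)
    if r.sum(): print("ring X",np.percentile(X[r],[2,50,98]).round(4),"Z",np.percentile(Z[r],[2,50,98]).round(4),r.sum())
E
python3 ang.py
```

```text
finger [0.6675 0.0065 0.0664] [ 0.01  0.29 -0.31]
top 473 slope deg 6.530073866676734 X at .198/.1 [-0.0108 -0.022 ] [0.10539547 0.1887284 ]
side 806 slope deg -0.9776632317059992 X at .198/.1 [-0.0215 -0.0198] [0.09507824 0.18848458]
ring X [-0.0225 -0.0225 -0.0225] Z [0.0888 0.0888 0.0888] 1
```

>>> play_rows(
  steps=[
    {"ax": 0,"ay": 0,"az": 0,"dx": 5,"dy": 0,"dz": 2,"claw": 0},
    {"ax": 0,"ay": 0,"az": 0,"dx": 5,"dy": 0,"dz": 2,"claw": 0},
    {"ax": 0,"ay": 0,"az": 0,"dx": 5,"dy": 0,"dz": 1,"claw": 0},
    {"ax": 0,"ay": 0,"az": 0,"dx": 0,"dy": 0,"dz": 0,"claw": 0},
    {"ax": 0,"ay": 0,"az": 0,"dx": 0,"dy": 0,"dz": 0,"claw": 0},
  ],
)

```text
time_s: 11.75
tcp_pos: [0.5933, -0.0271, 0.0739]
ee_rot: [[0.996, 0.087, 0.0], [0.087, -0.996, 0.0], [0.0, -0.0, -1.0]]
wrist_force: [0.1, -1.1, -1.8]
gripper_width: 0.206
gripper_force: 30.0
```

```bash
python3 ang.py
```

```text
finger [0.6826 0.0078 0.0609] [ 0.12 -1.1  -1.84]
top 192 slope deg -0.20446172484909156 X at .198/.1 [-0.0115 -0.0111] [0.10102258 0.18889089]
side 666 slope deg -9.07688938702699 X at .198/.1 [-0.0249 -0.0092] [0.09534402 0.18759994]
```

>>> play_rows(
  steps=[
    {"ax": 0,"ay": 0,"az": 0,"dx": 3,"dy": 0,"dz": 0,"claw": 0},
    {"ax": 0,"ay": 0,"az": 0,"dx": 3,"dy": 0,"dz": 0,"claw": 0},
    {"ax": 0,"ay": 0,"az": 0,"dx": 0,"dy": 0,"dz": 0,"claw": 0},
    {"ax": 0,"ay": 0,"az": 0,"dx": 0,"dy": 0,"dz": 0,"claw": 0},
  ],
)

```text
time_s: 12.25
tcp_pos: [0.5962, -0.0273, 0.0736]
ee_rot: [[0.996, 0.087, -0.007], [0.087, -0.996, -0.001], [-0.007, 0.0, -1.0]]
wrist_force: [-5.0, -0.6, 2.2]
gripper_width: 0.205
gripper_force: 30.0
```

```bash
python3 ang.py
```

```text
finger [0.6854 0.0076 0.06  ] [-5.04 -0.6   2.21]
top 109 slope deg -0.28591219850187677 X at .198/.1 [-0.0109 -0.0104] [0.10120352 0.18893611]
side 654 slope deg -11.49717399235977 X at .198/.1 [-0.0281 -0.0082] [0.0951295  0.18811507]
```

>>> play_rows(
  steps=[
    {"ax": 0,"ay": 0,"az": 0,"dx": 3,"dy": 0,"dz": 0,"claw": 0},
    {"ax": 0,"ay": 0,"az": 0,"dx": 0,"dy": 0,"dz": 0,"claw": 0},
    {"ax": 0,"ay": 0,"az": 0,"dx": 0,"dy": 0,"dz": 0,"claw": 0},
  ],
)

```text
time_s: 12.65
tcp_pos: [0.5966, -0.0275, 0.0727]
ee_rot: [[0.996, 0.087, -0.013], [0.087, -0.996, -0.002], [-0.013, 0.001, -1.0]]
wrist_force: [-9.8, -2.0, 3.7]
gripper_width: 0.201
gripper_force: 30.0
```

```bash
python3 ang.py
```

```text
finger [0.6858 0.0073 0.0586] [-9.82 -2.05  3.71]
top 81 slope deg -0.24668761306461048 X at .198/.1 [-0.0107 -0.0103] [0.09432582 0.18939177]
side 658 slope deg -13.451818289216074 X at .198/.1 [-0.0307 -0.0073] [0.09488653 0.18767505]
```

Run:
```python
from h import *
c=capture("side");P=cloud(c)
t=np.radians(5); O=np.array([.6838,.0072]); d=P[...,:2]-O
X=d[...,0]*np.cos(t)+d[...,1]*np.sin(t); Y=-d[...,0]*np.sin(t)+d[...,1]*np.cos(t); Z=P[...,2]
H=cv2.cvtColor(c["frame"],cv2.COLOR_BGR2HSV).astype(int)
for y0 in np.arange(-.13,.13,.02):
    o=[]
    for z0 in np.arange(.02,.21,.02):
        m=(abs(Y-y0)<.01)&(abs(Z-z0)<.01)&(abs(X)<.06)&(H[...,0]>8)&(H[...,0]<28); o.append(f"{np.median(X[m])*1000:.0f}/{m.sum()}" if m.sum()>4 else "-")
    print(round(y0,2),o)
c=capture("side")["frame"]; cv2.imwrite("pics/shut.png",cv2.resize(c[140:280,290:440],None,fx=4,fy=4,interpolation=cv2.INTER_CUBIC))
```

```text
-0.13 ['25/60', '23/60', '26/60', '22/61', '25/65', '23/67', '25/74', '19/78', '24/76', '27/118']
-0.11 ['2/15', '-', '-', '-', '-10/27', '-9/27', '-9/37', '-9/29', '-9/39', '19/155']
-0.09 ['17/27', '-', '-', '-', '-8/24', '-9/21', '-10/24', '-9/22', '-10/29', '17/138']
-0.07 ['23/36', '-', '-', '-', '51/7', '-10/17', '-10/28', '-11/25', '-10/26', '18/141']
-0.05 ['21/17', '-', '-', '-', '-10/13', '-10/22', '-9/19', '-11/22', '-10/30', '18/131']
-0.03 ['-', '-', '-', '-', '-10/20', '-11/22', '-10/20', '-10/18', '-10/21', '20/125']
-0.01 ['-', '-', '-', '-', '-10/19', '-9/20', '-10/19', '-9/17', '-10/16', '21/109']
0.01 ['-', '-', '-', '-', '-', '-9/5', '-', '-', '-', '38/66']
0.03 ['-', '-', '-', '-', '-', '-', '-', '-', '-', '49/32']
0.05 ['-', '-', '-', '-', '-', '-', '-', '-', '-', '55/10']
0.07 ['-', '-', '-', '-', '-', '-', '-', '-', '-', '-']
0.09 ['-', '-', '-', '-', '-', '-', '-', '-', '-', '-']
0.11 ['-', '-', '-', '-', '-', '-', '-', '-', '-', '-']
```

View pics/shut.png

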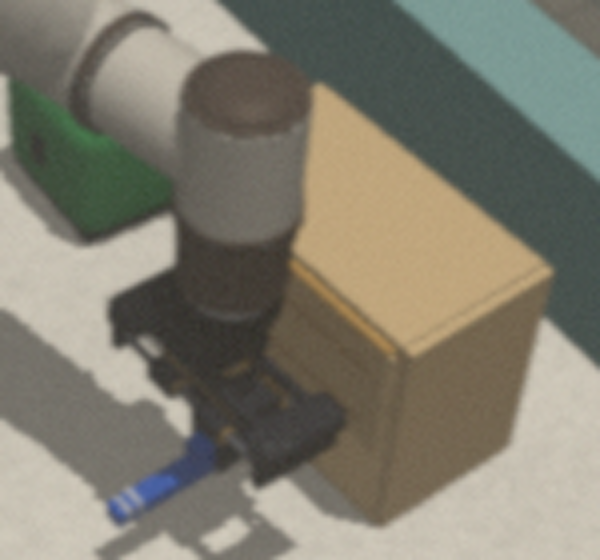

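The side crop shows the flap vertical and flush with the organiser's front. Its profile is constant at X = -10 mm, so it is against the stop and shut. Now I'll back off to the middle of the ring, withdraw sideways and retreat.

>>> play_rows(
  steps=[
    {"ax": 0,"ay": 0,"az": 0,"dx": -5,"dy": 0,"dz": 0,"claw": 0},
    {"ax": 0,"ay": 0,"az": 0,"dx": -5,"dy": 0,"dz": 0,"claw": 0},
    {"ax": 0,"ay": 0,"az": 0,"dx": -4,"dy": 0,"dz": 0,"claw": 0},
    {"ax": 0,"ay": 0,"az": 0,"dx": 0,"dy": 0,"dz": 0,"claw": 0},
    {"ax": 0,"ay": 0,"az": 0,"dx": 0,"dy": 0,"dz": 0,"claw": 0},
  ],
)

```text
time_s: 13.35
tcp_pos: [0.5884, -0.0274, 0.0743]
ee_rot: [[0.996, 0.087, 0.001], [0.087, -0.996, 0.0], [0.001, -0.0, -1.0]]
wrist_force: [0.2, -0.7, -1.1]
gripper_width: 0.207
gripper_force: 30.0
```

```bash
python3 ang.py;  python3 -c "
from h import *
rows([.478,-.284,.1],-5.8)"
```

```text
finger [0.6777 0.0075 0.0615] [ 0.15 -0.74 -1.08]
top 272 slope deg -0.3828396504297288 X at .198/.1 [-0.011  -0.0104] [0.10305966 0.18886137]
side 703 slope deg -9.986055521233377 X at .198/.1 [-0.0254 -0.0082] [0.09387589 0.18823235]
ring X [-0.0118 -0.01    0.0067] Z [0.0613 0.0834 0.0851] 5
t 13.45 tcp [ 0.5884 -0.0275  0.0742] yaw 5.01 tilt [0.0008 0.0001] az 10.81 then d mm [-83.9 266.4 -25.8]
```

>>> play_rows(
  steps=[
    {"ax": 0,"ay": 0,"az": 0,"dx": 0,"dy": 7,"dz": 0,"claw": 0},
    {"ax": 0,"ay": 0,"az": 0,"dx": 0,"dy": 7,"dz": 0,"claw": 0},
    {"ax": 0,"ay": 0,"az": 0,"dx": 0,"dy": 7,"dz": 0,"claw": 0},
    {"ax": 0,"ay": 0,"az": 0,"dx": 0,"dy": 7,"dz": 0,"claw": 0},
    {"ax": 0,"ay": 0,"az": 0,"dx": 0,"dy": 7,"dz": 0,"claw": 0},
    {"ax": 0,"ay": 0,"az": 0,"dx": 0,"dy": 5,"dz": 0,"claw": 0},
    {"ax": 0,"ay": 0,"az": 0,"dx": -10,"dy": 0,"dz": 0,"claw": 0},
    {"ax": 0,"ay": 0,"az": 0,"dx": -20,"dy": 0,"dz": 0,"claw": 0},
    {"ax": 0,"ay": 0,"az": 0,"dx": -25,"dy": 0,"dz": 0,"claw": 0},
    {"ax": 0,"ay": 0,"az": 0,"dx": -25,"dy": 0,"dz": 0,"claw": 0},
    {"ax": 0,"ay": 0,"az": 0,"dx": -20,"dy": 0,"dz": 0,"claw": 0},
    {"ax": 0,"ay": 0,"az": 0,"dx": -15,"dy": 0,"dz": 0,"claw": 0},
    {"ax": 0,"ay": 0,"az": 3.6,"dx": 0,"dy": 0,"dz": 0,"claw": 0},
    {"ax": 0,"ay": 0,"az": 3.6,"dx": 0,"dy": 0,"dz": 0,"claw": 0},
    {"ax": 0,"ay": 0,"az": 3.6,"dx": 0,"dy": 0,"dz": 0,"claw": 0},
    {"ax": 0,"ay": 0,"az": 0,"dx": 0,"dy": 0,"dz": 0,"claw": 0},
    {"ax": 0,"ay": 0,"az": 0,"dx": 0,"dy": 0,"dz": 0,"claw": 0},
  ],
)

```text
time_s: 15.15
tcp_pos: [0.4764, -0.0774, 0.0742]
ee_rot: [[0.995, -0.1, -0.0], [-0.1, -0.995, 0.0], [-0.0, -0.0, -1.0]]
wrist_force: [0.4, 0.1, -1.6]
gripper_width: 0.201
gripper_force: 30.0
```

```bash
cat > tray.py <<'E'
from h import *
from m import big,rep
for n in("top","side"):
    c=capture(n);P=cloud(c);H=cv2.cvtColor(c["frame"],cv2.COLOR_BGR2HSV).astype(int);h,s=H[...,0],H[...,1];x,y,z=[P[...,i] for i in range(3)]
    try: tr=big((z>.006)&(z<.019)&(s<60)&(x>.3)&(x<.75)&(y<-.15)&(y>-.4)); rep(n+" tray",P[tr])
    except Exception as e: print(e)
    m=(h>100)&(h<132)&(s>90)&(z>.01)&(z<.35)&(x>.3)&(x<.75)&(y>-.4)&(y<.05)
    if m.sum()>20:
        p=P[m]; rep(n+" tool",p)
        print("x extremes",p[p[:,0].argmin()].round(4),p[p[:,0].argmax()].round(4),"ymax",p[p[:,1].argmax()].round(4))
        for a in np.arange(.33,.64,.02):
            q=p[(abs(p[:,0]-a)<.01)]
            if len(q)>3: print(round(a,2),len(q),"y",np.percentile(q[:,1],[2,50,98]).round(4),"z",np.percentile(q[:,2],[50,95]).round(4))
E
python3 ang.py; python3 tray.py;  python3 -c "
from h import *
rows([.4690,-.2885,.07],-5.8)"
```

```text
finger [ 0.5655 -0.0597  0.0612] [ 0.39  0.14 -1.59]
top 571 slope deg -0.017446607545342677 X at .198/.1 [-0.0107 -0.0107] [0.09274098 0.18882601]
ring X [-0.0274 -0.02   -0.0105] Z [0.05   0.0772 0.0833] 15
side 1107 slope deg -0.09521647433983696 X at .198/.1 [-0.0099 -0.0097] [0.0935841  0.18804731]
ring X [-0.028  -0.0156  0.0047] Z [0.0456 0.0602 0.0852] 27
top tray 2097 mean [ 0.471  -0.2686  0.0122] z5/50/95 [0.007  0.0122 0.0175] rect [ 473.  -270.7] [105.6 237.7] 84.94
top tool 132 mean [ 0.4485 -0.0716  0.0677] z5/50/95 [0.0612 0.0676 0.0734] rect [477.9 -72.4] [194.3  47.7] 1.73
x extremes [ 0.3808 -0.0759  0.0665] [ 0.5757 -0.0909  0.0653] ymax [ 0.574  -0.0456  0.0631]
0.39 20 y [-0.0762 -0.0686 -0.0613] z [0.0666 0.0715]
0.41 32 y [-0.0799 -0.0709 -0.0649] z [0.0681 0.0737]
0.43 36 y [-0.0804 -0.0728 -0.0653] z [0.0675 0.0727]
0.45 19 y [-0.0809 -0.0747 -0.0687] z [0.0677 0.0732]
0.57 25 y [-0.0921 -0.07   -0.047 ] z [0.0662 0.0741]
side tray 2601 mean [ 0.4682 -0.2724  0.0129] z5/50/95 [0.0087 0.013  0.0169] rect [ 470.5 -268.4] [102.7 234. ] 83.81
side tool 115 mean [ 0.4847 -0.0821  0.073 ] z5/50/95 [0.0642 0.0692 0.078 ] rect [ 480.  -105.8] [194.6  98.1] 3.29
x extremes [ 0.3809 -0.0764  0.0718] [ 0.5762 -0.0907  0.0701] ymax [ 0.5742 -0.0513  0.0667]
0.39 8 y [-0.0765 -0.0696 -0.0627] z [0.0672 0.071 ]
0.41 34 y [-0.0829 -0.075  -0.0655] z [0.0687 0.0724]
0.43 14 y [-0.0836 -0.0784 -0.0727] z [0.0671 0.0707]
0.55 16 y [-0.0956 -0.0847 -0.0781] z [0.072  0.0743]
0.57 36 y [-0.0975 -0.088  -0.0546] z [0.0703 0.0779]
t 15.35 tcp [ 0.4767 -0.0774  0.0741] yaw -5.76 tilt [-0.0001  0.    ] az 0.04 then d mm [ 13.6 210.8   4.1]
```

>>> play_rows(
  steps=[
    {"ax": 0,"ay": 0,"az": 0,"dx": 1,"dy": 11,"dz": -2,"claw": 0},
    {"ax": 0,"ay": 0,"az": 0,"dx": 1,"dy": 20,"dz": 0,"claw": 0},
    {"ax": 0,"ay": 0,"az": 0,"dx": 1,"dy": 25,"dz": 0,"claw": 0},
    {"ax": 0,"ay": 0,"az": 0,"dx": 1,"dy": 25,"dz": 0,"claw": 0},
    {"ax": 0,"ay": 0,"az": 0,"dx": 2,"dy": 25,"dz": 0,"claw": 0},
    {"ax": 0,"ay": 0,"az": 0,"dx": 2,"dy": 25,"dz": 0,"claw": 0},
    {"ax": 0,"ay": 0,"az": 0,"dx": 2,"dy": 25,"dz": 0,"claw": 0},
    {"ax": 0,"ay": 0,"az": 0,"dx": 1,"dy": 25,"dz": 0,"claw": 0},
    {"ax": 0,"ay": 0,"az": 0,"dx": 1,"dy": 20,"dz": 0,"claw": 0},
    {"ax": 0,"ay": 0,"az": 0,"dx": 0.5,"dy": 10,"dz": 0,"claw": 0},
    {"ax": 0,"ay": 0,"az": 0,"dx": 0,"dy": 0,"dz": 10,"claw": 0},
    {"ax": 0,"ay": 0,"az": 0,"dx": 0,"dy": 0,"dz": 10,"claw": 0},
    {"ax": 0,"ay": 0,"az": 0,"dx": 0,"dy": 0,"dz": 10,"claw": 0},
    {"ax": 0,"ay": 0,"az": 0,"dx": 0,"dy": 0,"dz": 5,"claw": 0},
    {"ax": 0,"ay": 0,"az": 0,"dx": 0,"dy": 0,"dz": 0,"claw": 0},
    {"ax": 0,"ay": 0,"az": 0,"dx": 0,"dy": 0,"dz": 0,"claw": 0},
  ],
)

```text
time_s: 16.95
tcp_pos: [0.4682, -0.2883, 0.041]
ee_rot: [[0.995, -0.1, -0.0], [-0.1, -0.995, -0.0], [-0.0, 0.0, -1.0]]
wrist_force: [0.5, -0.9, 0.4]
gripper_width: 0.207
gripper_force: 30.0
```

```bash
python3 tray.py;  python3 -c "
from h import *
rows([.4680,-.2885,.0335],-5.6)"
```

```text
top tray 689 mean [ 0.4005 -0.2564  0.012 ] z5/50/95 [0.007  0.012  0.0171] rect [ 401.9 -259.2] [101.5  93.4] 85.65
top tool 110 mean [ 0.4092 -0.2823  0.0345] z5/50/95 [0.0277 0.0352 0.0403] rect [ 406.3 -282.4] [18.2 69.8] 83.24
x extremes [ 0.3717 -0.2832  0.0143] [ 0.4403 -0.292   0.0351] ymax [ 0.3863 -0.2709  0.0368]
0.37 14 y [-0.285  -0.2781 -0.2713] z [0.0317 0.0375]
0.39 20 y [-0.2898 -0.2802 -0.2717] z [0.0364 0.0395]
0.41 40 y [-0.2907 -0.2821 -0.2747] z [0.0356 0.0409]
0.43 34 y [-0.2922 -0.2849 -0.2761] z [0.0351 0.039 ]
side tray 1049 mean [ 0.4092 -0.2636  0.0128] z5/50/95 [0.0085 0.0128 0.0169] rect [ 413.7 -264.2] [ 97.3 116.7] 84.1
side tool 186 mean [ 0.479  -0.2903  0.0378] z5/50/95 [0.0306 0.0363 0.0419] rect [ 471.4 -299.6] [196.2  71.5] 1.96
x extremes [ 0.3726 -0.2813  0.0374] [ 0.5693 -0.2917  0.0362] ymax [ 0.5645 -0.2606  0.0387]
0.37 11 y [-0.2894 -0.2813 -0.2754] z [0.0337 0.0376]
0.39 12 y [-0.2915 -0.2837 -0.2755] z [0.035  0.0387]
0.41 44 y [-0.2933 -0.2867 -0.2754] z [0.0355 0.0391]
0.43 24 y [-0.2948 -0.2896 -0.2802] z [0.036  0.0409]
0.45 7 y [-0.295  -0.2856 -0.2822] z [0.0354 0.0377]
0.51 4 y [-0.3343 -0.3322 -0.3268] z [0.1195 0.1234]
0.55 45 y [-0.3087 -0.2994 -0.2906] z [0.0383 0.0425]
0.57 36 y [-0.3076 -0.2846 -0.2619] z [0.0359 0.0419]
t 17.05 tcp [ 0.4684 -0.2885  0.0414] yaw -5.77 tilt [ 0.0009 -0.0003] az -0.17 then d mm [-0.4  0.   7.9]
```

Position is good and the underside is about 8 mm above the tray. Lowering gently.

>>> play_rows(
  steps=[
    {"ax": 0,"ay": 0,"az": 0,"dx": 0,"dy": 0,"dz": 2,"claw": 0},
    {"ax": 0,"ay": 0,"az": 0,"dx": 0,"dy": 0,"dz": 2,"claw": 0},
    {"ax": 0,"ay": 0,"az": 0,"dx": 0,"dy": 0,"dz": 2,"claw": 0},
    {"ax": 0,"ay": 0,"az": 0,"dx": 0,"dy": 0,"dz": 0,"claw": 0},
    {"ax": 0,"ay": 0,"az": 0,"dx": 0,"dy": 0,"dz": 0,"claw": 0},
  ],
)

```text
time_s: 17.55
tcp_pos: [0.4679, -0.2887, 0.035]
ee_rot: [[0.995, -0.101, -0.0], [-0.101, -0.995, 0.0], [-0.0, -0.0, -1.0]]
wrist_force: [1.0, 0.0, -1.2]
gripper_width: 0.206
gripper_force: 30.0
```

>>> play_rows(
  steps=[
    {"ax": 0,"ay": 0,"az": 0,"dx": 0,"dy": 0,"dz": 1,"claw": 0},
    {"ax": 0,"ay": 0,"az": 0,"dx": 0,"dy": 0,"dz": 1,"claw": 0},
    {"ax": 0,"ay": 0,"az": 0,"dx": 0,"dy": 0,"dz": 0,"claw": 0},
    {"ax": 0,"ay": 0,"az": 0,"dx": 0,"dy": 0,"dz": 0,"claw": 0},
  ],
)

```text
time_s: 17.95
tcp_pos: [0.4683, -0.2889, 0.0334]
ee_rot: [[0.995, -0.101, 0.001], [-0.101, -0.995, -0.0], [0.001, 0.0, -1.0]]
wrist_force: [0.2, -0.3, 2.7]
gripper_width: 0.205
gripper_force: 30.0
```

>>> play_rows(
  steps=[
    {"ax": 0,"ay": 0,"az": 0,"dx": 0,"dy": 0,"dz": 0.5,"claw": 0},
    {"ax": 0,"ay": 0,"az": 0,"dx": 0,"dy": 0,"dz": 0,"claw": 0},
    {"ax": 0,"ay": 0,"az": 0,"dx": 0,"dy": 0,"dz": 0,"claw": 0},
  ],
)

```text
time_s: 18.25
tcp_pos: [0.4684, -0.2888, 0.0332]
ee_rot: [[0.995, -0.101, 0.001], [-0.101, -0.995, -0.001], [0.001, 0.0, -1.0]]
wrist_force: [0.5, -0.5, 5.5]
gripper_width: 0.199
gripper_force: 30.0
```

>>> play_rows(
  steps=[
    {"ax": 0,"ay": 0,"az": 0,"dx": 0,"dy": 0,"dz": 0,"claw": 22},
    {"ax": 0,"ay": 0,"az": 0,"dx": 0,"dy": 0,"dz": 0,"claw": 30},
    {"ax": 0,"ay": 0,"az": 0,"dx": 0,"dy": 0,"dz": 0,"claw": 40},
    {"ax": 0,"ay": 0,"az": 0,"dx": 0,"dy": 0,"dz": 0,"claw": 40},
    {"ax": 0,"ay": 0,"az": 0,"dx": 0,"dy": 0,"dz": -5,"claw": 40},
    {"ax": 0,"ay": 0,"az": 0,"dx": 0,"dy": 0,"dz": -10,"claw": 40},
    {"ax": 0,"ay": 0,"az": 0,"dx": 0,"dy": 0,"dz": -30,"claw": 40},
    {"ax": 0,"ay": 0,"az": 0,"dx": 0,"dy": 0,"dz": -35,"claw": 40},
    {"ax": 0,"ay": 0,"az": 0,"dx": 0,"dy": 0,"dz": -35,"claw": 40},
    {"ax": 0,"ay": 0,"az": 0,"dx": -40,"dy": 0,"dz": -20,"claw": 40},
    {"ax": 0,"ay": 0,"az": 0,"dx": -40,"dy": -20,"dz": 0,"claw": 40},
    {"ax": 0,"ay": 0,"az": 0,"dx": -20,"dy": -40,"dz": 0,"claw": 40},
    {"ax": 0,"ay": 0,"az": 0,"dx": 0,"dy": -40,"dz": 0,"claw": 40},
    {"ax": 0,"ay": 0,"az": 0,"dx": 0,"dy": -40,"dz": 0,"claw": 40},
    {"ax": 0,"ay": 0,"az": 0,"dx": 0,"dy": -40,"dz": 0,"claw": 40},
    {"ax": 0,"ay": 0,"az": 0,"dx": 0,"dy": 0,"dz": 0,"claw": 40},
    {"ax": 0,"ay": 0,"az": 0,"dx": 0,"dy": 0,"dz": 0,"claw": 40},
  ],
)

```text
time_s: 19.95
tcp_pos: [0.387, -0.0987, 0.1684]
ee_rot: [[0.995, -0.098, 0.002], [-0.098, -0.995, 0.0], [0.002, -0.0, -1.0]]
wrist_force: [-0.4, -0.3, 0.5]
gripper_width: 0.461
gripper_force: 0.0
```

```bash
python3 ang.py; python3 tray.py
python3 - <<'E'
from h import *
f=capture("top")["frame"]; cv2.imwrite("pics/end.png",cv2.resize(f[130:330,260:500],None,fx=3,fy=3))
E
```

```text
finger [ 0.4761 -0.0808  0.1556] [-0.36 -0.34  0.45]
top 575 slope deg -0.0922972217604492 X at .198/.1 [-0.0108 -0.0106] [0.09266074 0.18897678]
ring X [-0.0272 -0.0177 -0.0114] Z [0.0521 0.0753 0.0855] 14
side 1126 slope deg -0.28847759366912423 X at .198/.1 [-0.0102 -0.0097] [0.09315589 0.18762371]
ring X [-0.0268 -0.0164  0.0073] Z [0.047  0.0659 0.0825] 25
top tray 1520 mean [ 0.4749 -0.2655  0.0121] z5/50/95 [0.007  0.0121 0.0173] rect [ 472.  -269.1] [102.2 231.6] 84.83
top tool 374 mean [ 0.4793 -0.2882  0.0323] z5/50/95 [0.0208 0.0297 0.0503] rect [ 470.2 -289.6] [196.   49.8] 4.55
x extremes [ 0.3716 -0.2863  0.0142] [ 0.568  -0.3068  0.0224] ymax [ 0.5659 -0.257   0.023 ]
0.37 15 y [-0.2863 -0.2792 -0.2722] z [0.0258 0.0332]
0.39 18 y [-0.2886 -0.2805 -0.2727] z [0.0268 0.0301]
0.41 39 y [-0.2915 -0.2829 -0.2746] z [0.0282 0.0325]
0.43 38 y [-0.2932 -0.2848 -0.2764] z [0.0275 0.0342]
0.45 38 y [-0.2933 -0.2868 -0.2783] z [0.0443 0.0516]
0.47 42 y [-0.2978 -0.2892 -0.2816] z [0.0471 0.0531]
0.49 36 y [-0.2987 -0.29   -0.2828] z [0.046  0.0523]
0.51 36 y [-0.3008 -0.2921 -0.
[... 406 characters left out ...]
.9  48.1] 4.8
x extremes [ 0.3717 -0.288   0.0327] [ 0.5688 -0.3034  0.0268] ymax [ 0.5678 -0.259   0.0227]
0.37 11 y [-0.2883 -0.2816 -0.2753] z [0.0288 0.0315]
0.39 9 y [-0.2924 -0.2852 -0.2778] z [0.0284 0.0342]
0.41 46 y [-0.2933 -0.2856 -0.2762] z [0.029  0.0329]
0.43 43 y [-0.295  -0.2879 -0.2795] z [0.0295 0.0335]
0.45 52 y [-0.2974 -0.2899 -0.2798] z [0.0466 0.0519]
0.47 47 y [-0.3008 -0.2913 -0.2822] z [0.0475 0.0532]
0.49 46 y [-0.3023 -0.2968 -0.2857] z [0.0481 0.0526]
0.51 39 y [-0.3042 -0.2972 -0.2876] z [0.0291 0.0353]
0.53 43 y [-0.3066 -0.2978 -0.2886] z [0.0289 0.0332]
0.55 43 y [-0.3073 -0.299  -0.2887] z [0.0296 0.0333]
0.57 31 y [-0.3069 -0.2925 -0.2604] z [0.0268 0.0305]
```

View pics/end.png

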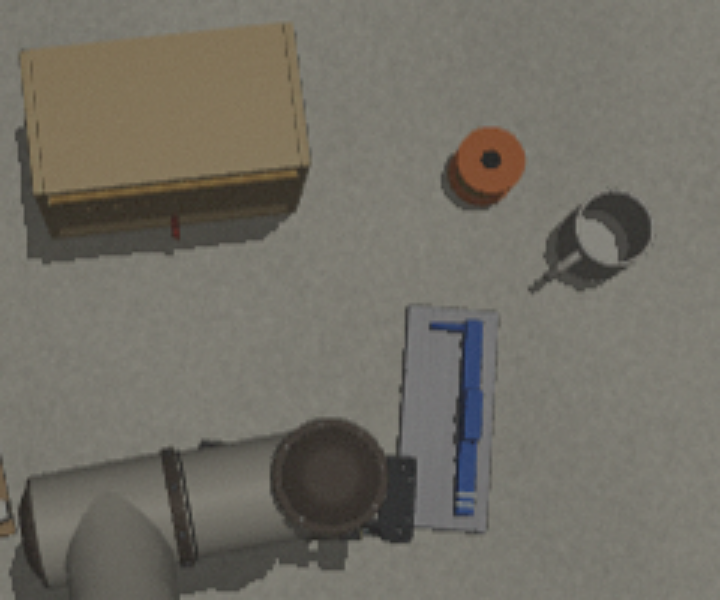

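The final top view shows the flap shut, the tool lying flat within the tray's outline from (470,320) to (465,515), and the gripper clear of everything.

```bash
python3 -c "
from station import *
print(finish_job())"
```

```text
the job is handed in; nothing more can be done
None
```

The flap was shut with the tool's finger in the ring, the tool now lies flat inside the tray's outline, and the job was handed in at about 20 s of the 61 s allowed; no verdict came back.

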